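Hardness check of a rubber seal blank

TASK

Check the hardness of the rubber button lying on the steel anvil: take the dial hardness tester out of its cradle by the black grip, press it upright on the middle of the button with 10 to 15 newtons so that its foot lies flat, and hold it there for about a second so that the red hand takes the reading; push its pin into nothing else. Stand the tester back fully in its cradle, then lay the button flat in the green tray if the red hand was left past the top of the dial (harder than 50), or in the red tray if it stopped short of the top. Leave the other things on the bench where they are.

Things in the scene. Friction and masses are not known exactly. Their poses are not given: they have to be found in the camera images.
- durometer_grip (a point): Dial hardness tester, upright in its cradle: black square grip 26 x 26 x 40 mm, round dial case 64 mm across and 26 thick, shoulder block 26 (x) x 48 (y) mm, stem with a flat foot 20 mm across; 0.22 kg. This point: centre of the grip, 26 mm above the dial case, 94 above the shoulder's underside, 114 above the foot's face. z points up the tester; the dial looks to its -x.
- durometer_foot (a point): Centre of the flat face of the tester's foot, same axes. A sprung steel pin 5 mm thick sticks 6 mm out of it and is pushed in by 0.6 N at first and about 7 N when flush.
- needle (a joint): Black hand, follows the pin: 0 rad with the pin out (lower left, reading 0), 2.356 at the top of the dial (50), 4.712 with the pin pushed in flush with the foot (100); clockwise seen from the front. The softer the rubber, the deeper the pin sinks and the smaller the reading.
- lazy_hand (a joint): Red drag hand of the dial, same scale in rad: the black hand pushes it up and it stays at the highest reading. It starts at 0. A grey arc runs along the dial from 0 to 50 and a green one from 50 (top) to 100.
- cradle_seat (a point): Blue fixed cradle, base 84 x 104 mm: two columns with a nest on top that takes the tester's shoulder block with 2 mm of play all round, walls 8 mm high with flared tops, open between the columns so that foot and pin hang free. This point: middle of the seat under the shoulder, 46 mm above the bench; axes as the tester's when it stands there.
- anvil_top (a point): Centre of the top of the fixed round steel anvil, 96 mm across, 14 mm high.
- pad_center (a point): Red-brown rubber button 50 mm across, loose on the anvil, about 0.08 kg. This point: on its axis, 12 mm above its underside. Thickness differs from piece to piece (18 to 30 mm), and so does the hardness, which cannot be seen. Under the tester's foot the rubber yields about 1 mm per 10 N. Grip it across its sides in the lower 15 mm.
- tray_green_in (a point): Centre of the inner floor of the green fixed tray, 110 x 110 mm outside, 104 x 104 mm inside, walls 16 mm high; the floor lies 3 mm above the bench. The two trays may have changed places.
- tray_red_in (a point): The same of the red fixed tray, of the same size.
- test_gauge: Loose dial pressure gauge lying on its back, 94 x 67 x 30 mm, origin at the bottom: leave alone.
- pocket_meter: Loose orange multimeter, 148 x 80 x 46 mm, origin at the bottom: leave alone.
- mass_disc: Loose steel mass disc, 52 mm across, 18 mm high, origin at the bottom: leave alone.
- clip: Loose red test clip, 12 x 60 x 13 mm, origin at the bottom: leave alone.
Mind the look-alikes: they are no part of the job. What is shaped like the part that bears durometer_grip but blue or orange is not meant.

How it is judged:
On the way:
1. the tester bears upright on the middle of the button, on the anvil, with at least 9 N for 0.7 s (contact force between durometer and pad above 9 N and angle between durometer_foot's own z axis and vertical below 0.08 rad and horizontal distance between durometer_foot and pad_center below 0.008 m and horizontal distance between pad_center and anvil_top below 0.035 m), for 0.7 s.
At the end, for the whole second after the job is handed in: The tester stands upright (within 3 degrees) and fully down in its cradle (within 4 mm); the button lies flat on the floor of the green tray if the red hand reads more than 50, of the red tray if less (from 46 to 54 either tray is right); both at rest (z of durometer_grip in the frame of cradle_seat below 0.098 m and horizontal distance between durometer_grip and cradle_seat below 0.012 m and angle between each of durometer_grip, pad_center's own z axis and vertical below 0.06 rad and linear speed of each of durometer, pad below 0.02 m/s and ((value of joint lazy_hand above 2.166 rad and x of pad_center in the frame of tray_green_in between -0.035 and 0.035 m and y of pad_center in the frame of tray_green_in between -0.035 and 0.035 m and z of pad_center in the frame of tray_green_in below 0.016 m) or (value of joint lazy_hand below 2.546 rad and x of pad_center in the frame of tray_red_in between -0.035 and 0.035 m and y of pad_center in the frame of tray_red_in between -0.035 and 0.035 m and z of pad_center in the frame of tray_red_in below 0.016 m))); the robot touches nothing.
It fails at once if the tester is pressed on the button with more than 17 N (contact force between durometer and pad above 17 N).
It fails at once if the pin is pushed in anywhere but on the button (black hand beyond 6 of 100 with the foot more than 25 mm from the button's axis) (value of joint needle above 0.28 rad and horizontal distance between durometer_foot and pad_center above 0.025 m).
It fails at once if another thing on the bench is moved by more than 30 mm (distance of any of test_gauge, mass_disc, pocket_meter, clip from where it was at the start of the episode above 0.03 m).
It also fails if it takes over 64 s, if anything falls off the work surface, if the arm or the gripper's body presses on something with over 40 N, if the wrist force passes 120 N, or if a joint passes its speed limit or range.

ROBOT

A 6-joint arm with a two-finger parallel gripper is mounted at the origin on a cart in front of the work surface, level with it; the furniture and walls round the work are solid. World frame = base frame: x ahead of the robot, y to its left, z up, the work surface at z = 0. Lengths are in m, angles in rad, forces in N, time in s.
With the tool pointing down it reaches from about 0.225 to 0.725 m from the base axis. Payload 3.1 kg.
Tool frame: the origin (TCP) lies on the mounting face of the last link; the fingertips stand 173 mm ahead of it and the grasp point (between the pads) lies 155 mm ahead of it; z points along the fingers, y is the line along which they close (so a half turn about z gives the same grasp; the last joint's range is limited). The gripper opens to 85 mm and grips with 20 to 120 N. Pads are 22 mm wide; open, the fingers measure 114 mm over their backs; the gripper's body (76 mm by 85 mm) begins 54 mm behind the grasp point. The pads swing forward as they close: fully open they stand 13 mm farther back than shut.
Start: joints at [-1.411, 0.048, 0.099, 1.622, 0, 1.443], TCP at [0.149, -0.503, 0.405] pointing down, gripper open.
Joint ranges: [-2.91, 2.91], [-0.99, 1.94], [-1.21, 1.42], [-2.12, 2.29], [-1.49, 1.47], [-3.14, 3.14]. Speed limits (rad/s): [2.79, 2.79, 3.14, 3.14, 3.14, 3.14].

INTERFACE

Orientations are given as a unit quaternion [w, x, y, z].
In Python, from rig import sensors, optics, ticket gives the robot as it stands. The module is installed in compiled form; this text tells all that it offers.
- The arm moves only by the shell command python3 -m pendant 'ROWS'. ROWS is JSON, a list of rows, each a list of 7 numbers: the finger opening in mm, from 0 to 85.4, then the shift along the tool's x, y, z in mm, then the turn, a rotation vector about the tool's x, y, z in rad. In form: [[claw, x, y, z, wx, wy, wz], ...]. A call has exactly 8 rows; each row shifts and turns the commanded pose from where the row before left it, along the tool's axes as they then stand; what a row does not reach is not made up. A row lasts 1/12 s, in which the tool goes at most 41.7 mm and 7.16 degrees, less where a joint would pass 70% of its speed; a pose out of reach is approached as far as the arm can. A call with a gripper value outside its range is refused whole. The fingers move at their own pace and stop on an object; the grip force is fixed at half the most. Time passes only in rows, so rows that do not move let the fingers close, or fill a call up. It gives the time, the measured TCP pose, the force, the opening and the grip force at its end, in the units of the state.
- sensors.get_obs(): the state, without advancing time (a new reading comes with each control period).
- optics.capture(name): name is "scene" or "side" or "wrist"; returns the picture (384x512x3 uint8, red, green, blue); there is no depth.
- optics.calibration(name): a dict with "fx", "fy", "cx", "cy" (pixels), "dist_coeffs" ([k1, k2, p1, p2, k3] as OpenCV has them; the pictures are not rectified), "R" (3x3) and "t" (3): a world point X has camera coordinates R X + t. Camera axes: x right, y down, z forward; pixel columns grow to the right and rows downward; lengths in m; the calibration is good to about 2 mm. A picture is of the moment at which its call begins: read the wrist's pose just before it. calibration takes no time and is no camera call; for the wrist camera it gives the pose at the moment of the call.
- ticket.job_done(): hands the job in; it is judged then, once.
The state is a dict: "time": time; "joint_pos": joint angles; "qvel": joint speeds; "tau": joint torques, N m; "position": TCP position; "tcp_rot": TCP orientation; "wrist_force": force on the tool from outside, world axes, zero at the start; "ft_torque": the same for the moment, N m; "finger_gap": finger opening in m; "grip_force": force on a finger pad.
Only numpy, scipy, OpenCV 4.12 (cv2) and the standard library are available. Lean on these libraries where they do the work, as an engineer would, in place of code of your own. Each camera call takes 0.05 s, during which the arm holds its last target. There are 200 camera calls.

## Working session

There is one attempt and no reset: what is moved stays moved. The work goes in short steps, Python scripts to look and compute and a shell command to move; the robot and the scene stay as the last step left them, time stands still between calls to the robot, and variables do not carry over. Pictures are saved under pics/ and viewed, at most 10 in all, crops included, and the job is handed in when it is done.

```bash
mkdir -p pics; python3 - <<'E'
from rig import sensors, optics
import cv2,numpy as np
o=sensors.get_obs();print(o)
for n in ("scene","side"):
    im=optics.capture(n)[:,:,::-1];cv2.imwrite(f"pics/{n}0.png",cv2.resize(im,(768,576),interpolation=cv2.INTER_CUBIC))
    np.save(f"pics/{n}0.npy",im)
    c=optics.calibration(n);print(n,c)
E
```

```text
{'time': 0.0, 'joint_pos': array([-1.41082200e+00,  4.87300557e-02,  9.76080288e-02,  1.62198103e+00,
        2.07583318e-05,  1.44300099e+00]), 'qvel': array([-0.000764  , -0.00055422,  0.00121551, -0.00069012,  0.00019403,
       -0.00056248]), 'tau': array([-1.18340282e-03, -3.38778412e+01,  3.20016146e+01,  2.01645278e-02,
       -1.70222961e-04,  2.61304450e-06]), 'position': array([ 0.14896339, -0.50321395,  0.40353255]), 'tcp_rot': array([-1.15338169e-03,  9.89665768e-01,  1.43388765e-01, -8.17842840e-06]), 'wrist_force': array([-0.94031009,  0.09251231,  0.04390277]), 'ft_torque': array([ 0.04895036, -0.00043092, -0.00853383]), 'grip_force': 0.0, 'finger_gap': 0.08533985578364472}
scene {'fx': 354.6175658082201, 'fy': 354.6175658082201, 'cx': 257.1807842806733, 'cy': 192.43339052718014, 'dist_coeffs': array([0.02533069, 0.        , 0.        , 0.        , 0.        ]), 'R': array([[-0.70630492, -0.70777667, -0.01362146],
       [-0.50751493,  0.5196866 , -0.68728046],
       [ 0.49351997, -0.47851648, -0.72626443]]), 't': array([0.3698217 , 0.34689144, 0.76944628])}
side {'fx': 421.5255128180757, 'fy': 421.5255128180757, 'cx': 263.07415495273955, 'cy': 192.0973912104216, 'dist_coeffs': array([-0.11876557,  0.        ,  0.        ,  0.        ,  0.        ]), 'R': array([[-0.99514151, -0.09822282,  0.00675595],
       [-0.04358394,  0.37796013, -0.92479543],
       [ 0.08828254, -0.92059677, -0.38040475]]), 't': array([0.51077384, 0.12186204, 1.3138339 ])}
```

View pics/scene0.png

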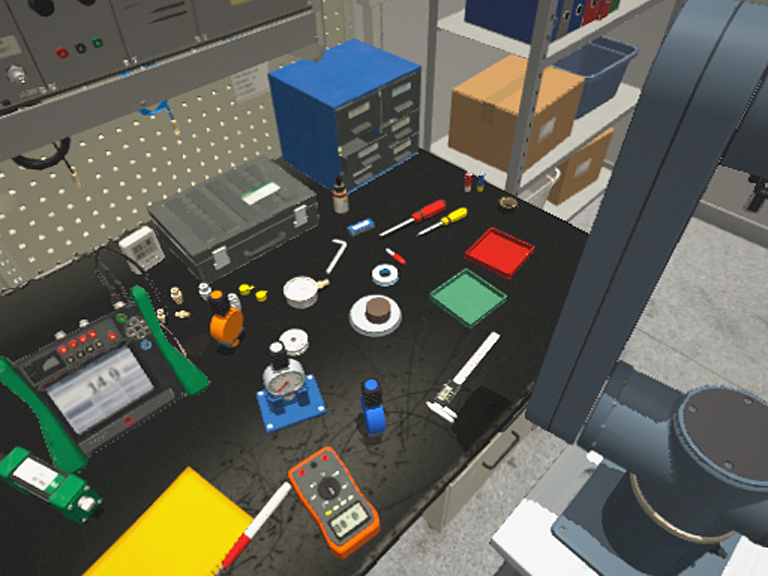

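View pics/side0.png

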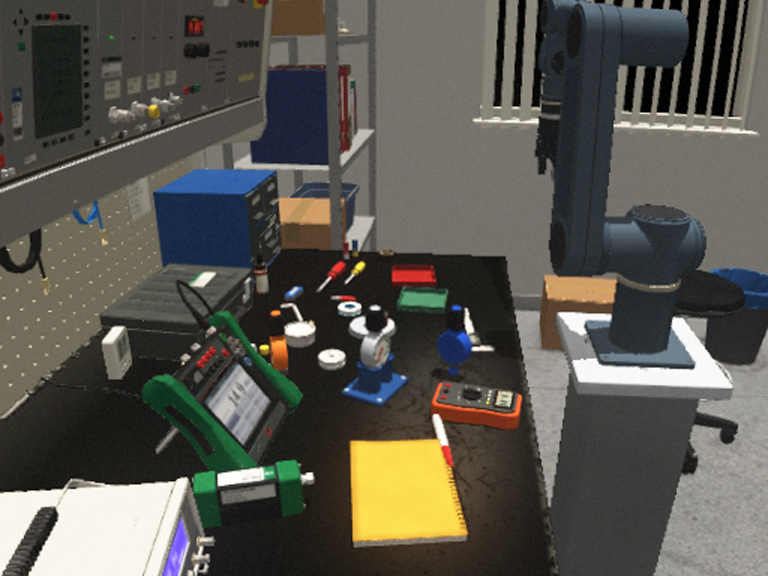

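Scene view (768 px wide): candidates for the tester are the black-gripped one in the blue cradle (279,355), the orange look-alike (226,318) and the blue look-alike (372,405). I choose the one with the black grip, silver case and blue cradle. The button is on the anvil at (378,308), the green tray at (468,298) and the red tray at (500,252).

```bash
cat > h.py <<'E'
import numpy as np,cv2
from rig import sensors, optics
def cal(n):
    c=optics.calibration(n);K=np.array([[c['fx'],0,c['cx']],[0,c['fy'],c['cy']],[0,0,1]]);return K,np.array(c['dist_coeffs']),np.array(c['R']),np.array(c['t'])
def ray(c,uv):
    K,D,R,t=c;p=cv2.undistortPoints(np.array([[uv]],float),K,D)[0,0]
    return -R.T@t,R.T@np.array([p[0],p[1],1])
def plane(c,uv,z):
    o,d=ray(c,uv);return o+d*(z-o[2])/d[2]
def proj(c,X):
    K,D,R,t=c;return cv2.projectPoints(np.atleast_2d(np.array(X,float)),cv2.Rodrigues(R)[0],t,K,D)[0][:,0]
E
python3 - <<'E'
from h import *
s=cal('scene');d=cal('side')
print('grip',plane(s,(278/1.5,355/1.5),.14),plane(d,(376/1.5,320/1.5),.14))
print('anvil',plane(s,(375/1.5,314/1.5),.014),'padtop',plane(s,(378/1.5,304/1.5),.036))
print('green',plane(s,(468.5/1.5,297/1.5),.01),'red',plane(s,(500/1.5,252/1.5),.01))
print('cradle',[plane(s,(u/1.5,v/1.5),.006).round(3) for u,v in [(257,405),(318,376),(326,412),(268,430)]])
a=np.load('pics/scene0.npy')[215:295,160:260];b=np.load('pics/side0.npy')[190:280,200:330]
cv2.imwrite('pics/crop1.png',np.hstack([cv2.resize(a,(400,320),interpolation=3),cv2.resize(b,(400,320),interpolation=3)]))
E
```

```text
grip [0.52669603 0.22818661 0.14      ] [0.52430067 0.22699087 0.14      ]
anvil [ 0.55998216 -0.00685397  0.014     ] padtop [ 0.56007712 -0.01588886  0.036     ]
green [ 0.46029769 -0.17240342  0.01      ] red [ 0.49550337 -0.32422268  0.01      ]
cradle [array([0.562, 0.272, 0.006]), array([0.533, 0.161, 0.006]), array([0.468, 0.198, 0.006]), array([0.51 , 0.287, 0.006])]
```

View pics/crop1.png

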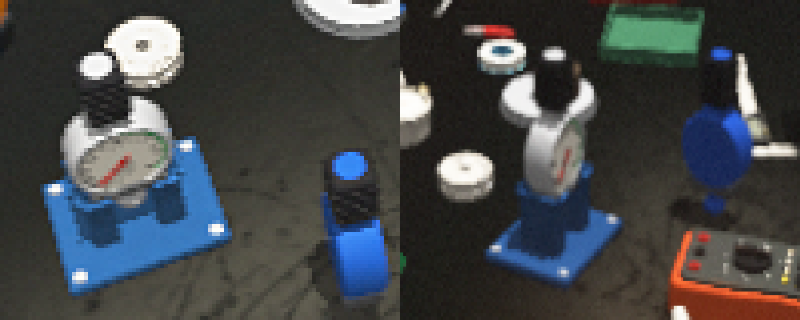

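The crop confirms the choice: silver case with black grip, red hand at lower left, seated in the blue cradle. The cradle screws are at crop (55,188), (186,146), (216,229), (80,277), which give the yaw.

```bash
python3 - <<'E'
from h import *
s=cal('scene')
P=np.array([plane(s,(160+u/4,215+v/4),.010) for u,v in [(55,188),(186,146),(216,229),(80,277)]])
print(P.round(4),P.mean(0));
for i in range(4):
    e=P[(i+1)%4]-P[i];print(np.linalg.norm(e),np.degrees(np.arctan2(e[1],e[0])))
from scipy.spatial.transform import Rotation as Ro
q=sensors.get_obs()['tcp_rot'];R=Ro.from_quat(np.r_[q[1:],q[0]]).as_matrix();print(R.round(3))
c=cal('wrist');print('cam in tool',(R.T@c[2].T).round(3),R.T@(-c[2].T@c[3]-sensors.get_obs()['position']))
E
```

```text
[[0.5749 0.255  0.01  ]
 [0.5392 0.1747 0.01  ]
 [0.4769 0.2012 0.01  ]
 [0.5112 0.2819 0.01  ]] [0.52554834 0.22821165 0.01      ]
0.08784272452297488 -113.92661356945263
0.06768305700412801 156.99549857999085
0.08767710254986802 67.00132827570879
0.06910582044969672 -22.876615260077543
[[ 0.959  0.284 -0.   ]
 [ 0.284 -0.959  0.002]
 [ 0.    -0.002 -1.   ]]
cam in tool [[-0.    -0.951 -0.309]
 [ 1.     0.    -0.001]
 [ 0.001 -0.309  0.951]] [7.79565062e-02 3.60966164e-05 3.06901808e-02]
```

```bash

python3 -m pendant '[[85,23.7,-24.7,0,0,0,0],[85,23.7,-24.7,0,0,0,0],[85,23.7,-24.7,0,0,0,0],[85,23.7,-24.7,0,0,0,0],[85,23.7,-24.7,0,0,0,0],[85,23.7,-24.7,0,0,0,0],[85,23.7,-24.7,0,0,0,0],[85,23.7,-24.7,0,0,0,0]]'
python3 -m pendant '[[85,23.7,-24.7,0,0,0,0],[85,23.7,-24.7,0,0,0,0],[85,23.7,-24.7,0,0,0,0],[85,23.7,-24.7,0,0,0,0],[85,23.7,-24.7,0,0,0,0],[85,23.7,-24.7,0,0,0,0],[85,23.7,-24.7,0,0,0,0],[85,23.7,-24.7,0,0,0,0]]'
python3 -m pendant '[[85,23.7,-24.7,0,0,0,0],[85,23.7,-24.7,0,0,0,0],[85,23.7,-24.7,0,0,0,0],[85,23.7,-24.7,0,0,0,0],[85,23.7,-24.7,0,0,0,0],[85,23.7,-24.7,0,0,0,0],[85,23.7,-24.7,0,0,0,0],[85,23.7,-24.7,0,0,0,0]]'
python3 -m pendant '[[85,0,0,0,0,0,-0.12],[85,0,0,0,0,0,-0.12],[85,0,0,0,0,0,-0.12],[85,0,0,0,0,0,-0.12],[85,0,0,0,0,0,-0.12],[85,0,0,0,0,0,-0.12],[85,0,0,0,0,0,-0.12],[85,0,0,0,0,0,-0.12]]'
python3 -m pendant '[[85,0,0,0,0,0,-0.12],[85,0,0,0,0,0,-0.12],[85,0,0,0,0,0,-0.12],[85,0,0,0,0,0,-0.12],[85,0,0,0,0,0,-0.12],[85,0,0,0,0,0,-0.12],[85,0,0,0,0,0,-0.12],[85,0,0,0,0,0,-0.12]]'
python3 -m pendant '[[85,0,0,0,0,0,-0.12],[85,0,0,0,0,0,-0.12],[85,0,0,0,0,0,-0.12],[85,0,0,0,0,0,-0.12],[85,0,0,0,0,0,-0.052],[85,0,0,0,0,0,0],[85,0,0,0,0,0,0],[85,0,0,0,0,0,0]]'
cat >> h.py <<'E'
from scipy.spatial.transform import Rotation as Ro
def pose():
    o=sensors.get_obs();q=o['tcp_rot'];return o['position'],Ro.from_quat(np.r_[q[1:],q[0]]).as_matrix()
def yaw(): R=pose()[1];return np.degrees(np.arctan2(R[1,0],R[0,0]))
def shift(X): # mm in tool axes to bring grasp point to X
    p,R=pose();return (R.T@(np.array(X)-p-R[:,2]*.155)*1000).round(1)
E
python3 - <<'E'
from h import *
print(pose(),yaw(),shift([.5255,.228,.14]),sensors.get_obs()['time'],sensors.get_obs()['wrist_force'])
im=optics.capture('wrist')[:,:,::-1];np.save('pics/w1.npy',im);cv2.imwrite('pics/w1.png',cv2.resize(im,(768,576)))
c=cal('wrist');np.savez('pics/w1c.npz',*c);print(proj(c,[[.5255,.228,.16],[.5255,.228,.14]])*1.5)
E
```

```text
time: 0.77
position: [0.275, -0.2585, 0.4042]
tcp_rot: [-0.0, 0.99, 0.143, -0.0]
wrist_force: [0.8, 0.6, -1.0]
finger_gap: 0.085
grip_force: 0.0
time: 1.43
position: [0.4007, -0.015, 0.4043]
tcp_rot: [0.0, 0.99, 0.144, -0.0]
wrist_force: [0.4, -1.2, -0.2]
finger_gap: 0.085
grip_force: 0.0
time: 2.1
position: [0.5267, 0.2275, 0.4039]
tcp_rot: [-0.0, 0.989, 0.145, -0.001]
wrist_force: [0.3, -0.3, 1.1]
finger_gap: 0.0849
grip_force: 0.0
time: 2.77
position: [0.5263, 0.2257, 0.4039]
tcp_rot: [-0.001, 0.81, 0.587, -0.001]
wrist_force: [0.8, -0.2, -0.7]
finger_gap: 0.0846
grip_force: 0.0
time: 3.43
position: [0.5263, 0.2257, 0.4039]
tcp_rot: [-0.001, 0.447, 0.895, -0.0]
wrist_force: [-0.6, 0.4, 1.0]
finger_gap: 0.0853
grip_force: 0.0
time: 4.1
position: [0.5263, 0.2257, 0.4043]
tcp_rot: [-0.0, 0.2, 0.98, 0.0]
wrist_force: [0.0, 0.6, 0.4]
finger_gap: 0.0851
grip_force: 0.0
(array([0.52631479, 0.22571621, 0.40431156]), array([[-9.20290572e-01,  3.91234471e-01, -9.23470050e-04],
       [ 3.91234303e-01,  9.20291035e-01,  3.63027328e-04],
       [ 9.91890012e-04, -2.72025341e-05, -9.99999508e-01]])) 156.9686648445901 [  1.4   1.8 109.3] 4.1 [0.04610025 0.6015061  0.4125272 ]
[[394.94284442 303.13667701]
 [394.49976462 289.52787197]]
```

View pics/w1.png

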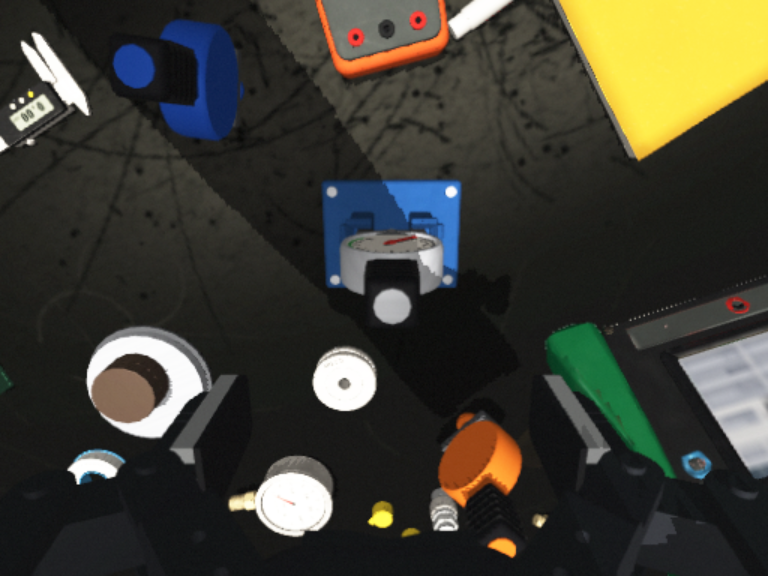

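The wrist view shows the grip top at (392,306), squarely aligned, the cradle screws at (331,192), (451,192), (447,280), (334,280), and the button on the anvil at lower left, top centre about (124,394). The orange look-alike is at (485,470).

```bash
python3 - <<'E'
from h import *
z=np.load('pics/w1c.npz');c=[z[k] for k in z]
P=np.array([plane(c,(u/1.5,v/1.5),.009) for u,v in [(331.5,192),(451,192),(447.5,280),(334,280)]])
print(P.mean(0));e=P[1]-P[0];f=P[2]-P[3];print(np.degrees(np.arctan2(e[1],e[0])),np.degrees(np.arctan2(f[1],f[0])))
g=plane(c,(392.5/1.5,306/1.5),.162);print('grip',g,shift([g[0],g[1],.14]))
# pad: bottom of visible anvil, top
print('anvil',plane(c,(151/1.5,385/1.5),.014))
# fit anvil ellipse and pad by brightness
im=np.load('pics/w1.npy')
g=cv2.cvtColor(im,6)
hsv=cv2.cvtColor(im,cv2.COLOR_BGR2HSV)
print('pad colour',im[262,83],im[262,105],'anvil',im[240,120])
for h in (.032,.036,.040,.044): print(h,plane(c,(124/1.5,394/1.5),h))
print('orange',plane(c,(502/1.5,548/1.5),.12),plane(c,(480/1.5,465/1.5),.05))
E
```

```text
[0.52670616 0.22605841 0.009     ]
66.9548653270938 66.94502613799942
grip [0.5256748  0.22666899 0.162     ] [  0.8   0.6 109.4]
anvil [ 0.56292139 -0.0058891   0.014     ]
pad colour [ 87 108 134] [25 30 36] anvil [252 252 252]
0.032 [ 0.55591189 -0.01652794  0.032     ]
0.036 [ 0.55469677 -0.01333494  0.036     ]
0.04 [ 0.55348166 -0.01014195  0.04      ]
0.044 [ 0.55226654 -0.00694895  0.044     ]
orange [0.72614002 0.22091024 0.12      ] [0.71590647 0.2224531  0.05      ]
```

```bash

python3 -m pendant '[[85,0.8,0.6,20,0,0,0],[85,0,0,25,0,0,0],[85,0,0,25,0,0,0],[85,0,0,20,0,0,0],[85,0,0,12,0,0,0],[85,0,0,6,0,0,0],[85,0,0,0,0,0,0],[85,0,0,0,0,0,0]]'
python3 -m pendant '[[20,0,0,0,0,0,0],[20,0,0,0,0,0,0],[20,0,0,0,0,0,0],[20,0,0,0,0,0,0],[20,0,0,0,0,0,0],[20,0,0,0,0,0,0],[20,0,0,0,0,0,0],[20,0,0,0,0,0,0]]'
```

```text
time: 4.82
position: [0.5261, 0.2267, 0.2975]
tcp_rot: [0.0, 0.199, 0.98, 0.0]
wrist_force: [0.5, -0.6, -0.2]
finger_gap: 0.0849
grip_force: 0.0
time: 5.48
position: [0.5261, 0.2267, 0.2975]
tcp_rot: [0.001, 0.199, 0.98, 0.001]
wrist_force: [0.1, -0.8, 3.5]
finger_gap: 0.0255
grip_force: 59.7
```

```bash

python3 -m pendant '[[20,0,0,-5,0,0,0],[20,0,0,-8,0,0,0],[20,0,0,-12,0,0,0],[20,0,0,-15,0,0,0],[20,0,0,-15,0,0,0],[20,0,0,-15,0,0,0],[20,0,0,-10,0,0,0],[20,0,0,0,0,0,0]]'
python3 -m pendant '[[20,-12,-12,0,0,0,0],[20,-20,-20,0,0,0,0],[20,-22,-22,0,0,0,0],[20,-22,-22,0,0,0,0],[20,-22,-22,0,0,0,0],[20,-16,-14,0,0,0,0],[20,-8,-8,0,0,0,0],[20,0,0,0,0,0,0]]'
python3 - <<'E'
from h import *
print(pose()[0],yaw())
im=optics.capture('wrist')[:,:,::-1];np.save('pics/w2.npy',im);cv2.imwrite('pics/w2.png',cv2.resize(im,(768,576)))
c=cal('wrist');np.savez('pics/w2c.npz',*c)
E
```

```text
time: 6.15
position: [0.5265, 0.2268, 0.3804]
tcp_rot: [0.002, 0.199, 0.98, 0.002]
wrist_force: [-0.1, 0.7, -1.4]
finger_gap: 0.0253
grip_force: 59.1
time: 6.82
position: [0.592, 0.0663, 0.3755]
tcp_rot: [-0.001, 0.201, 0.98, -0.0]
wrist_force: [0.6, 0.5, -1.3]
finger_gap: 0.0253
grip_force: 59.3
[0.59200986 0.06632758 0.37546298] 156.84754292265504
```

View pics/w2.png

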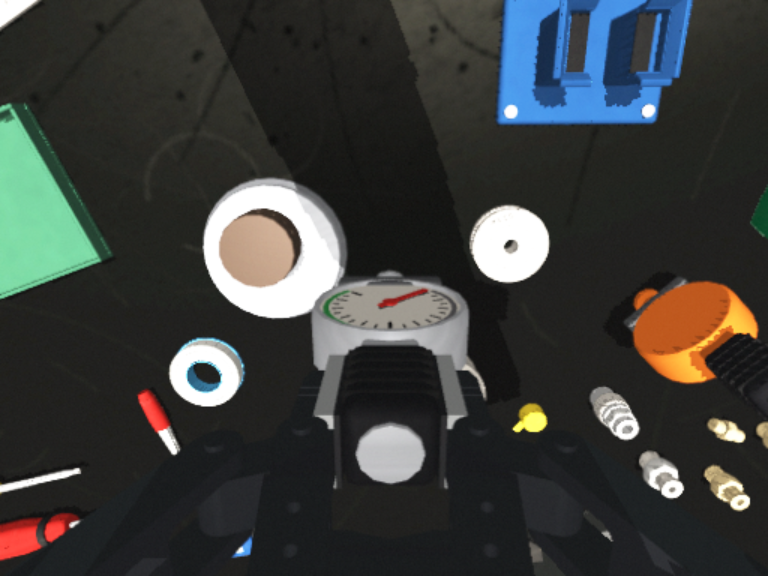

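Wrist view: button top centred at about (257,248), on the white anvil at about (275,248). The dial is readable in hand with the red hand at 0, and the cradle is empty at top right. I fit circles to get the button's position and height.

```bash
python3 - <<'E'
from h import *
from scipy.optimize import least_squares
z=np.load('pics/w2c.npz');c=[z[k] for k in z];im=np.load('pics/w2.npy').astype(int)
b,g,r=im[...,0],im[...,1],im[...,2]
m=((r-b>22)&(r>85)&(r<220)).astype(np.uint8);m[:,:130]=0;m[:,215:]=0;m[:125]=0;m[205:]=0
m=cv2.morphologyEx(m,cv2.MORPH_OPEN,np.ones((3,3),np.uint8))
q=max(cv2.findContours(m,0,1)[0],key=cv2.contourArea)[:,0].astype(float)
print('bbox*1.5',q.min(0)*1.5,q.max(0)*1.5,len(q))
rays=[ray(c,p) for p in q]
def f(v):
    return [np.linalg.norm((o+d*(v[2]-o[2])/d[2])[:2]-v[:2])-.0247 for o,d in rays]
s=least_squares(f,[.56,-.01,.036],loss='soft_l1',f_scale=.0005);print(s.x,np.std(s.fun))
for zz in (.034,.038,.042):
    print(zz,[np.mean([np.linalg.norm((o+d*(zz-o[2])/d[2])[:2]-cc) for o,d in rays]) for cc in [np.mean([(o+d*(zz-o[2])/d[2])[:2] for o,d in rays],0)]],np.mean([(o+d*(zz-o[2])/d[2])[:2] for o,d in rays],0))
# scene check: top silhouette of pad
sc=cal('scene')
for h in (.032,.036,.040,.044):
    t=np.linspace(0,6.28,60);e=proj(sc,np.c_[s.x[0]+.025*np.cos(t),s.x[1]+.025*np.sin(t),0*t+h]);print(h,'scene top bbox',e.min(0)*1.5,e.max(0)*1.5)
E
```

```text
bbox*1.5 [219.  214.5] [292.5 285. ] 138
[ 0.55470174 -0.01450439  0.02738741] 0.0003136004109348862
0.034 [np.float64(0.024186105411629986)] [ 0.55389646 -0.01195901]
0.038 [np.float64(0.02387528284955788)] [ 0.55342441 -0.01053875]
0.042 [np.float64(0.023564460287485777)] [ 0.55295236 -0.00911848]
0.032 scene top bbox [366.54564429 297.66942329] [392.43295519 317.10017941]
0.036 scene top bbox [366.46280925 296.29006306] [392.42352063 315.72955017]
0.04 scene top bbox [366.37949656 294.90299174] [392.41403474 314.35101587]
0.044 scene top bbox [366.29570198 293.50814304] [392.40449708 312.96450651]
```

```bash

python3 -m pendant '[[20,1,-8,0,0,0,0],[20,1,-14,0,0,0,0],[20,1,-16,0,0,0,0],[20,1,-16,0,0,0,0],[20,0,-15,0,0,0,0],[20,0,-12,0,0,0,0],[20,0,-6,0,0,0,0],[20,0,0,0,0,0,0]]'
python3 -m pendant '[[20,0,0,6,0,0,0],[20,0,0,9,0,0,0],[20,0,0,9,0,0,0],[20,0,0,8,0,0,0],[20,0,0,6,0,0,0],[20,0,0,4,0,0,0],[20,0,0,1,0,0,0],[20,0,0,0,0,0,0]]'
cat >> h.py <<'E'
def dial(save=None):
    im=optics.capture('wrist')[:,:,::-1];a=im.astype(int)
    m=((a[...,2]-a[...,1]>60)&(a[...,2]-a[...,0]>60));m[:180]=0;m[235:]=0;m[:,:205]=0;m[:,315:]=0
    y,x=np.nonzero(m);o=sensors.get_obs()
    print('foot z %.4f xy %s F %s n %d red centroid*1.5 %s spread %s'%(o['position'][2]-.2715,o['position'][:2].round(4),o['wrist_force'].round(2),len(x),(x.mean()*1.5,y.mean()*1.5),(x.min()*1.5,x.max()*1.5,y.min()*1.5,y.max()*1.5)),o['time'])
    if save: cv2.imwrite(save,im[170:245,195:325].repeat(5,0).repeat(5,1))
    return im
E
python3 - <<'E'
from h import *
dial('pics/d0.png')
a=np.load('pics/scene0.npy').astype(int);
# side/top profile of pad down the column through its centre
for u in (250,252,254): print([tuple(a[v,u]) for v in range(194,222)])
s=cal('scene');print(shift([.5541,-.0122,.1]))
for h in (.014,.032,.036,.04,.044):print(h,proj(s,[[.5541,-.0122,h]]))
i=optics.capture('side')[:,:,::-1];cv2.imwrite('pics/s1.png',cv2.resize(i[165:265,190:310],(720,600),interpolation=3))
E
```

```text
time: 7.53
position: [0.553, -0.0108, 0.3769]
tcp_rot: [-0.0, 0.2, 0.98, 0.0]
wrist_force: [0.0, 0.3, -1.7]
finger_gap: 0.0253
grip_force: 59.4
time: 8.2
position: [0.5537, -0.0099, 0.3329]
tcp_rot: [-0.001, 0.199, 0.98, 0.0]
wrist_force: [-0.6, 0.5, -2.8]
finger_gap: 0.025
grip_force: 59.4
foot z 0.0621 xy [ 0.5538 -0.0099] F [-0.12 -0.62 -3.19] n 114 red centroid*1.5 (np.float64(399.5394736842105), np.float64(298.0131578947369)) spread (np.float64(378.0), np.float64(426.0), np.float64(289.5), np.float64(306.0)) 8.25
[(np.int64(41), np.int64(40), np.int64(40)), (np.int64(36), np.int64(38), np.int64(36)), (np.int64(111), np.int64(112), np.int64(112)), (np.int64(255), np.int64(255), np.int64(255)), (np.int64(171), np.int64(184), np.int64(198)), (np.int64(86), np.int64(107), np.int64(135)), (np.int64(94), np.int64(113), np.int64(140)), (np.int64(93), np.int64(114), np.int64(140)), (np.int64(92), np.int64(113), np.int64(138)), (np.int64(94), np.int64(115), np.int64(141)), (np.int64(96), np.int64(116), np.int64(144)), (np.int64(93), np.int64(116), np.int64(141)), (np.int64(95), np.int64(
[... 2767 characters left out ...]
), (np.int64(46), np.int64(53), np.int64(66)), (np.int64(50), np.int64(58), np.int64(68)), (np.int64(48), np.int64(55), np.int64(66)), (np.int64(42), np.int64(52), np.int64(66)), (np.int64(76), np.int64(81), np.int64(87)), (np.int64(246), np.int64(248), np.int64(247)), (np.int64(248), np.int64(248), np.int64(248)), (np.int64(245), np.int64(245), np.int64(245)), (np.int64(247), np.int64(247), np.int64(247)), (np.int64(232), np.int64(233), np.int64(233)), (np.int64(122), np.int64(122), np.int64(121))]
[-1.2 -2.1 78.5]
0.014 [[252.70835759 209.40953699]]
0.032 [[252.56666595 205.34747366]]
0.036 [[252.53468362 204.43072701]]
0.04 [[252.50251774 203.50876899]]
0.044 [[252.47016671 202.5815541 ]]
```

View pics/s1.png

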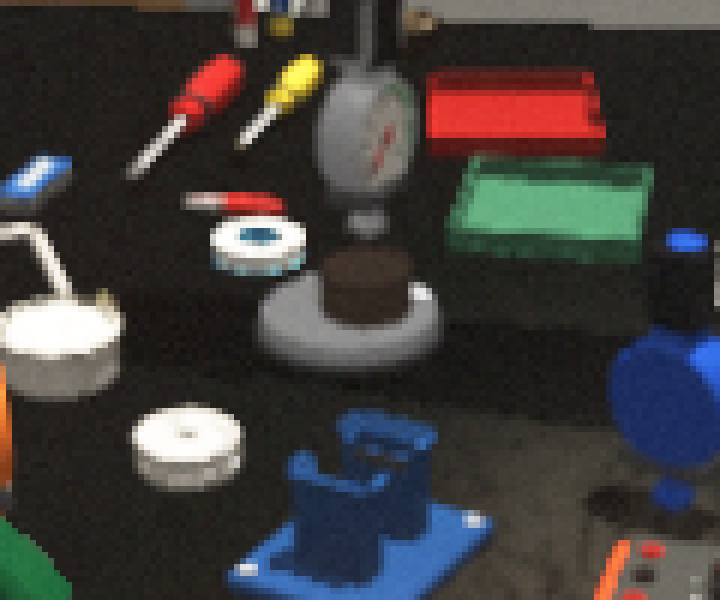

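The side crop shows the foot above the button, with the button on the anvil. Scene rows give a button top at about z 0.037, and the tool axis is within about 1 mm of its middle. I descend to 16 mm lower, then step down watching the red hand.

```bash

python3 -m pendant '[[20,0,-1,3,0,0,0],[20,0,0,4,0,0,0],[20,0,0,4,0,0,0],[20,0,0,3,0,0,0],[20,0,0,2,0,0,0],[20,0,0,0,0,0,0],[20,0,0,0,0,0,0],[20,0,0,0,0,0,0]]'
python3 -c "from h import *;dial()"
```

```text
time: 8.97
position: [0.5534, -0.0109, 0.3177]
tcp_rot: [-0.0, 0.199, 0.98, 0.0]
wrist_force: [0.5, 0.3, -1.6]
finger_gap: 0.0257
grip_force: 59.5
foot z 0.0463 xy [ 0.5534 -0.0109] F [-0.37  0.64 -1.56] n 114 red centroid*1.5 (np.float64(399.5394736842105), np.float64(298.0131578947369)) spread (np.float64(378.0), np.float64(426.0), np.float64(289.5), np.float64(306.0)) 9.0167
```

```bash

python3 -m pendant '[[20,0,0,1,0,0,0],[20,0,0,1,0,0,0],[20,0,0,1,0,0,0],[20,0,0,0.5,0,0,0],[20,0,0,0,0,0,0],[20,0,0,0,0,0,0],[20,0,0,0,0,0,0],[20,0,0,0,0,0,0]]'
python3 -c "from h import *;dial()"
```

```text
time: 9.68
position: [0.5535, -0.0109, 0.3143]
tcp_rot: [0.0, 0.199, 0.98, 0.0]
wrist_force: [-0.1, 0.1, -0.4]
finger_gap: 0.0252
grip_force: 59.6
foot z 0.0428 xy [ 0.5535 -0.0109] F [-0.15 -0.29 -0.32] n 140 red centroid*1.5 (np.float64(407.1642857142857), np.float64(300.9107142857143)) spread (np.float64(375.0), np.float64(442.5), np.float64(298.5), np.float64(304.5)) 9.7333
```

```bash

python3 -m pendant '[[20,0,0,0.5,0,0,0],[20,0,0,0.5,0,0,0],[20,0,0,0.5,0,0,0],[20,0,0,0.5,0,0,0],[20,0,0,0,0,0,0],[20,0,0,0,0,0,0],[20,0,0,0,0,0,0],[20,0,0,0,0,0,0]]'
python3 -c "from h import *;dial()"
```

```text
time: 10.4
position: [0.5534, -0.0109, 0.3122]
tcp_rot: [0.0, 0.199, 0.98, 0.0]
wrist_force: [-0.2, -0.7, 2.0]
finger_gap: 0.0254
grip_force: 59.7
foot z 0.0407 xy [ 0.5534 -0.0109] F [0.71 0.11 0.99] n 135 red centroid*1.5 (np.float64(404.9222222222222), np.float64(305.47777777777776)) spread (np.float64(376.5), np.float64(436.5), np.float64(298.5), np.float64(315.0)) 10.45
```

```bash

python3 -m pendant '[[20,0,0,0.5,0,0,0],[20,0,0,0.5,0,0,0],[20,0,0,0.5,0,0,0],[20,0,0,0,0,0,0],[20,0,0,0,0,0,0],[20,0,0,0,0,0,0],[20,0,0,0,0,0,0],[20,0,0,0,0,0,0]]'
python3 -c "from h import *;dial()"
```

```text
time: 11.12
position: [0.5535, -0.0109, 0.3111]
tcp_rot: [0.0, 0.199, 0.98, 0.0]
wrist_force: [-0.4, -0.4, 5.1]
finger_gap: 0.0254
grip_force: 60.1
foot z 0.0395 xy [ 0.5535 -0.011 ] F [-0.24 -0.47  5.6 ] n 138 red centroid*1.5 (np.float64(402.4021739130435), np.float64(306.72826086956525)) spread (np.float64(378.0), np.float64(429.0), np.float64(297.0), np.float64(318.0)) 11.1667
```

```bash

python3 -m pendant '[[20,0,0,0.2,0,0,0],[20,0,0,0.2,0,0,0],[20,0,0,0.1,0,0,0],[20,0,0,0,0,0,0],[20,0,0,0,0,0,0],[20,0,0,0,0,0,0],[20,0,0,0,0,0,0],[20,0,0,0,0,0,0]]'
python3 -c "from h import *;dial('pics/d1.png');dial();dial()"
```

```text
time: 11.83
position: [0.5534, -0.0109, 0.3109]
tcp_rot: [0.0, 0.199, 0.98, 0.0]
wrist_force: [-1.3, -0.9, 6.3]
finger_gap: 0.0256
grip_force: 60.4
foot z 0.0394 xy [ 0.5535 -0.011 ] F [-0.29  0.48  7.29] n 135 red centroid*1.5 (np.float64(402.6333333333333), np.float64(306.7444444444444)) spread (np.float64(378.0), np.float64(429.0), np.float64(297.0), np.float64(318.0)) 11.8833
foot z 0.0394 xy [ 0.5534 -0.0109] F [-0.43  0.21  6.57] n 135 red centroid*1.5 (np.float64(402.6333333333333), np.float64(306.7444444444444)) spread (np.float64(378.0), np.float64(429.0), np.float64(297.0), np.float64(318.0)) 11.9333
foot z 0.0394 xy [ 0.5535 -0.0109] F [-1.36 -0.22  6.61] n 135 red centroid*1.5 (np.float64(402.6333333333333), np.float64(306.7444444444444)) spread (np.float64(378.0), np.float64(429.0), np.float64(297.0), np.float64(318.0)) 11.9833
```

```bash

python3 -m pendant '[[20,0,0,0.3,0,0,0],[20,0,0,0.3,0,0,0],[20,0,0,0.2,0,0,0],[20,0,0,0,0,0,0],[20,0,0,0,0,0,0],[20,0,0,0,0,0,0],[20,0,0,0,0,0,0],[20,0,0,0,0,0,0]]'
python3 -c "from h import *;dial();dial();dial()"
```

```text
time: 12.65
position: [0.5534, -0.0109, 0.3107]
tcp_rot: [0.001, 0.199, 0.98, 0.0]
wrist_force: [-1.8, 0.9, 8.1]
finger_gap: 0.0253
grip_force: 60.7
foot z 0.0392 xy [ 0.5534 -0.0109] F [-1.79  1.12  8.11] n 135 red centroid*1.5 (np.float64(402.4), np.float64(306.5777777777778)) spread (np.float64(378.0), np.float64(429.0), np.float64(297.0), np.float64(318.0)) 12.7
foot z 0.0392 xy [ 0.5534 -0.0109] F [-1.17  0.1   8.97] n 133 red centroid*1.5 (np.float64(402.3157894736842), np.float64(306.5864661654135)) spread (np.float64(378.0), np.float64(429.0), np.float64(297.0), np.float64(318.0)) 12.75
foot z 0.0392 xy [ 0.5534 -0.0109] F [-2.17 -0.35  8.89] n 135 red centroid*1.5 (np.float64(402.5666666666667), np.float64(306.64444444444445)) spread (np.float64(378.0), np.float64(429.0), np.float64(297.0), np.float64(318.0)) 12.8
```

```bash

python3 -m pendant '[[20,0,0,0.3,0,0,0],[20,0,0,0.3,0,0,0],[20,0,0,0.1,0,0,0],[20,0,0,0,0,0,0],[20,0,0,0,0,0,0],[20,0,0,0,0,0,0],[20,0,0,0,0,0,0],[20,0,0,0,0,0,0]]'
python3 -c "from h import *;dial();dial();dial()"
python3 -m pendant '[[20,0,0,0,0,0,0],[20,0,0,0,0,0,0],[20,0,0,0,0,0,0],[20,0,0,0,0,0,0],[20,0,0,0,0,0,0],[20,0,0,0,0,0,0],[20,0,0,0,0,0,0],[20,0,0,0,0,0,0]]'
python3 -m pendant '[[20,0,0,0,0,0,0],[20,0,0,0,0,0,0],[20,0,0,0,0,0,0],[20,0,0,0,0,0,0],[20,0,0,0,0,0,0],[20,0,0,0,0,0,0],[20,0,0,0,0,0,0],[20,0,0,0,0,0,0]]'
python3 -c "from h import *;dial();dial();dial('pics/d2.png')"
```

```text
time: 13.47
position: [0.5534, -0.0109, 0.3105]
tcp_rot: [0.001, 0.199, 0.98, 0.0]
wrist_force: [-2.1, 0.1, 9.5]
finger_gap: 0.0252
grip_force: 61.0
foot z 0.0390 xy [ 0.5534 -0.0109] F [-1.96  0.01  9.61] n 137 red centroid*1.5 (np.float64(402.5255474452555), np.float64(306.5474452554745)) spread (np.float64(378.0), np.float64(429.0), np.float64(297.0), np.float64(318.0)) 13.5167
foot z 0.0390 xy [ 0.5534 -0.0109] F [-2.67 -0.35 10.81] n 137 red centroid*1.5 (np.float64(402.5255474452555), np.float64(306.5474452554745)) spread (np.float64(378.0), np.float64(429.0), np.float64(297.0), np.float64(318.0)) 13.5667
foot z 0.0390 xy [ 0.5534 -0.0109] F [-1.95  0.42 10.04] n 137 red centroid*1.5 (np.float64(402.5255474452555), np.float64(306.5474452554745)) spread (np.float64(378.0), np.float64(429.0), np.float64(297.0), np.float64(318.0)) 13.6167
time: 14.28
position: [0.5534, -0.0109, 0.3105]
tcp_rot: [0.001, 0.199, 0.98, 0.0]
wrist_force: [-1.2, 1.2, 10.8]
finger_gap: 0.0251
grip_force: 61.0
time: 14.95
position: [0.5534, -0.0109, 0.3105]
tcp_rot: [0.001, 0.199, 0.98, 0.0]
wrist_force: [-1.9, -0.8, 8.7]
finger_gap: 0.0256
grip_force: 61.0
foot z 0.0390 xy [ 0.5534 -0.0109] F [-2.33 -0.21  9.9 ] n 138 red centroid*1.5 (np.float64(402.3478260869565), np.float64(306.47826086956525)) spread (np.float64(378.0), np.float64(429.0), np.float64(297.0), np.float64(318.0)) 15.0
foot z 0.0390 xy [ 0.5534 -0.0109] F [-2.42 -0.36 10.17] n 137 red centroid*1.5 (np.float64(402.5255474452555), np.float64(306.5474452554745)) spread (np.float64(378.0), np.float64(429.0), np.float64(297.0), np.float64(318.0)) 15.05
foot z 0.0390 xy [ 0.5534 -0.0109] F [-2.79 -0.51 10.33] n 137 red centroid*1.5 (np.float64(402.5255474452555), np.float64(306.5474452554745)) spread (np.float64(378.0), np.float64(429.0), np.float64(297.0), np.float64(318.0)) 15.1
```

View pics/d2.png

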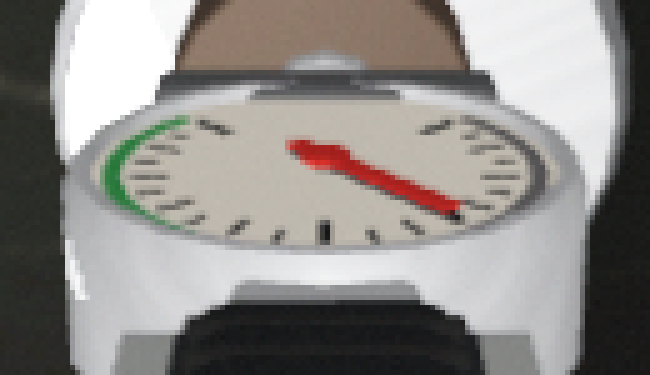

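The red hand points at the grey side, at about 32 and well short of the top tick (323,232 in the crop). So the button goes in the red tray. About 12 N was held for over 1.5 s. Next I lift and return to the cradle.

```bash

python3 -m pendant '[[20,0,0,-4,0,0,0],[20,0,0,-8,0,0,0],[20,0,0,-14,0,0,0],[20,0,0,-15,0,0,0],[20,0,0,-15,0,0,0],[20,0,0,-12,0,0,0],[20,0,0,-4,0,0,0],[20,0,0,0,0,0,0]]'
python3 -m pendant '[[20,5,8,0,0,0,0],[20,10,18,0,0,0,0],[20,14,24,0,0,0,0],[20,14,25,0,0,0,0],[20,14,25,0,0,0,0],[20,14,25,0,0,0,0],[20,14,25,0,0,0,0],[20,13,25,0,0,0,0]]'
python3 -m pendant '[[20,10,17,0,0,0,0],[20,6,10,0,0,0,0],[20,4,6,0,0,0,0],[20,0,0,0,0,0,0],[20,0,0,0,0,0,0],[20,0,0,0,0,0,0],[20,0,0,0,0,0,0],[20,0,0,0,0,0,0]]'
python3 - <<'E'
from h import *
print(pose(),yaw(),shift([.5261,.2267,.1425]))
dial()
im=optics.capture('wrist')[:,:,::-1];cv2.imwrite('pics/w3.png',cv2.resize(im,(768,576)))
c=cal('wrist');print(proj(c,[[.5261,.2267,.054]])*1.5)
E
```

```text
time: 15.77
position: [0.5537, -0.011, 0.3813]
tcp_rot: [0.0, 0.199, 0.98, 0.0]
wrist_force: [-0.4, 0.9, -2.4]
finger_gap: 0.0253
grip_force: 59.5
time: 16.43
position: [0.5303, 0.1904, 0.379]
tcp_rot: [-0.002, 0.199, 0.98, -0.0]
wrist_force: [-0.2, -0.1, -2.5]
finger_gap: 0.0256
grip_force: 59.5
time: 17.1
position: [0.5262, 0.2256, 0.3808]
tcp_rot: [-0.0, 0.2, 0.98, 0.0]
wrist_force: [-0.1, 0.0, -2.0]
finger_gap: 0.0253
grip_force: 59.5
(array([0.52615277, 0.22559305, 0.38081264]), array([[-9.20128654e-01,  3.91616216e-01,  1.28711313e-05],
       [ 3.91616195e-01,  9.20128594e-01,  3.56015740e-04],
       [ 1.27578441e-04,  3.32620827e-04, -9.99999937e-01]])) 156.94489856468172 [ 0.5  0.9 83.3]
foot z 0.1093 xy [0.5261 0.2257] F [ 0.22  0.65 -1.57] n 117 red centroid*1.5 (np.float64(402.15384615384613), np.float64(306.70512820512823)) spread (np.float64(379.5), np.float64(429.0), np.float64(297.0), np.float64(318.0)) 17.15
[[391.68301547 259.6681839 ]]
```

View pics/w3.png

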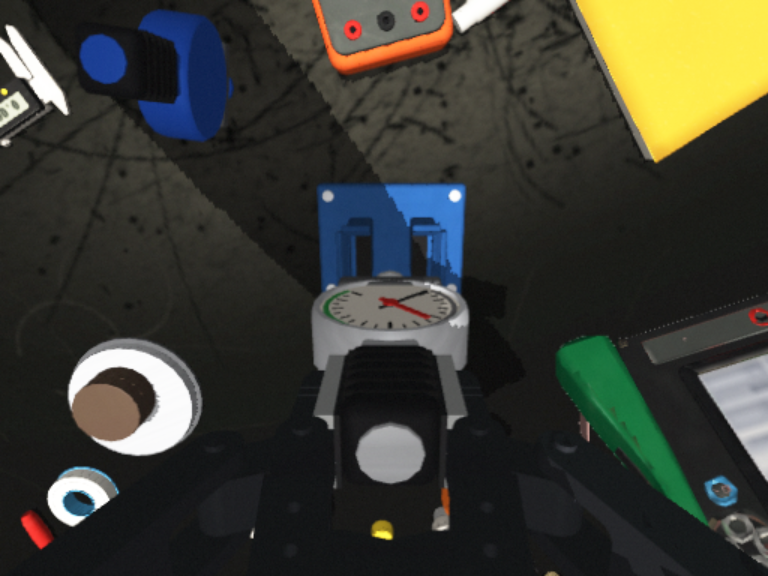

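The tester hangs squarely over the cradle, the red hand has stayed at about 32, and the black hand is back at 0. I lower it in.

```bash

python3 -m pendant '[[20,0.5,1,8,0,0,0],[20,0,0,14,0,0,0],[20,0,0,14,0,0,0],[20,0,0,12,0,0,0],[20,0,0,8,0,0,0],[20,0,0,6,0,0,0],[20,0,0,4,0,0,0],[20,0,0,4,0,0,0]]'
python3 -m pendant '[[20,0,0,2,0,0,0],[20,0,0,2,0,0,0],[20,0,0,2,0,0,0],[20,0,0,2,0,0,0],[20,0,0,2,0,0,0],[20,0,0,2,0,0,0],[20,0,0,0,0,0,0],[20,0,0,0,0,0,0]]'
python3 -c "from h import *;print(shift([.5261,.2267,.1425]),sensors.get_obs()['wrist_force'])"
```

```text
time: 17.87
position: [0.5259, 0.2278, 0.3106]
tcp_rot: [0.0, 0.199, 0.98, 0.0]
wrist_force: [1.0, 0.2, -1.6]
finger_gap: 0.0253
grip_force: 59.5
time: 18.53
position: [0.5257, 0.2277, 0.2986]
tcp_rot: [-0.0, 0.199, 0.98, 0.0]
wrist_force: [0.9, 1.1, -1.4]
finger_gap: 0.0253
grip_force: 59.5
[-0.8 -0.8  1.1] [ 0.8735697   1.07094912 -1.37410173]
```

```bash

python3 -m pendant '[[20,-0.8,-0.8,0.4,0,0,0],[20,0,0,0.4,0,0,0],[20,0,0,0.4,0,0,0],[20,0,0,0.4,0,0,0],[20,0,0,0.4,0,0,0],[20,0,0,0,0,0,0],[20,0,0,0,0,0,0],[20,0,0,0,0,0,0]]'
python3 -c "from h import *;print(shift([.5261,.2267,.1425]),sensors.get_obs()['wrist_force'])"
```

```text
time: 19.2
position: [0.5262, 0.2267, 0.2975]
tcp_rot: [0.0, 0.199, 0.98, 0.0]
wrist_force: [-2.4, -1.3, 2.9]
finger_gap: 0.0255
grip_force: 60.1
[ 0.2 -0.2 -0. ] [-2.40659522 -1.28247036  2.92232326]
```

Contact at the original seated height, so I release, retract and look.

```bash

python3 -m pendant '[[85,0,0,0,0,0,0],[85,0,0,0,0,0,0],[85,0,0,0,0,0,0],[85,0,0,0,0,0,0],[85,0,0,0,0,0,0],[85,0,0,0,0,0,0],[85,0,0,0,0,0,0],[85,0,0,0,0,0,0]]'
python3 -m pendant '[[85,0,0,-8,0,0,0],[85,0,0,-15,0,0,0],[85,0,0,-20,0,0,0],[85,0,0,-20,0,0,0],[85,0,0,-20,0,0,0],[85,0,0,-15,0,0,0],[85,0,0,-8,0,0,0],[85,0,0,0,0,0,0]]'
python3 - <<'E'
from h import *
print(pose()[0],yaw(),shift([.5535,-.0110,.1]))
im=optics.capture('scene')[:,:,::-1];a=np.load('pics/scene0.npy')
w=optics.capture('wrist')[:,:,::-1];w0=np.load('pics/w1.npy')
cv2.imwrite('pics/c4.png',np.hstack([cv2.resize(im[215:295,160:260],(400,400)),cv2.resize(w[110:230,200:320],(400,400))]))
c=cal('scene');print([proj(c,[p])*1 for p in ([.46,-.172,.003],[.4955,-.324,.003])])
E
```

```text
time: 19.87
position: [0.5262, 0.2267, 0.2967]
tcp_rot: [-0.0, 0.199, 0.98, 0.0]
wrist_force: [0.4, -0.1, 0.3]
finger_gap: 0.085
grip_force: 0.0
time: 20.53
position: [0.5266, 0.2268, 0.4059]
tcp_rot: [0.002, 0.199, 0.98, 0.001]
wrist_force: [0.3, 0.3, -0.3]
finger_gap: 0.0848
grip_force: 0.0
[0.52664192 0.2267701  0.40591575] 157.04002260559744 [-116.3 -209.6  150.6]
[array([[312.09687875, 199.68001887]]), array([[332.98843839, 169.60449414]])]
```

View pics/c4.png

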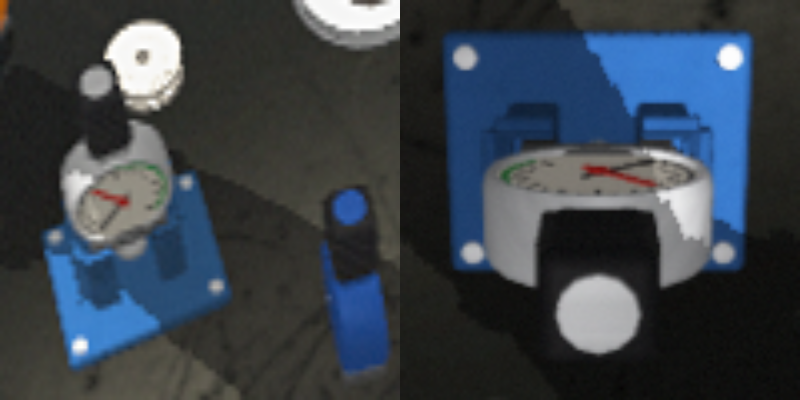

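The tester is seated squarely in the cradle, with the red hand short of the top tick. Now the button; the tray pose comes from the scene picture.

```bash
python3 - <<'E'
from h import *
s=cal('scene');a=np.load('pics/scene0.npy').astype(int)
hs=cv2.cvtColor(a.astype(np.uint8),cv2.COLOR_BGR2HSV)
m=(((hs[...,0]<8)|(hs[...,0]>172))&(hs[...,1]>140)&(hs[...,2]>60)).astype(np.uint8);m[:145]=0;m[190:]=0;m[:,:300]=0;m[:,370:]=0
q=max(cv2.findContours(m,0,1)[0],key=cv2.contourArea)[:,0].astype(float)
P=np.array([plane(s,p,.016)[:2] for p in q])*1000
print(cv2.minAreaRect(P.astype(np.float32)))
h=cv2.approxPolyDP(q.astype(np.int32)[:,None],5,True)[:,0];print(h.tolist())
for z in(.016,.003):print([ (plane(s,p,z)[:2]).round(3).tolist() for p in h.astype(float)])
E
```

```text
((494.5927734375, -318.8189392089844), (117.84056854248047, 128.07861328125), 8.405855178833008)
[[327, 151], [309, 171], [340, 185], [356, 164]]
[[0.559, -0.372], [0.54, -0.252], [0.431, -0.27], [0.451, -0.385]]
[[0.567, -0.386], [0.548, -0.264], [0.437, -0.282], [0.457, -0.399]]
```

```bash

python3 -m pendant '[[85,-5,-9,0,0,0,0],[85,-11,-20,0,0,0,0],[85,-15,-27,0,0,0,0],[85,-17,-30,0,0,0,0],[85,-17,-31,0,0,0,0],[85,-17,-31,0,0,0,0],[85,-17,-30,0,0,0,0],[85,-11,-20,0,0,0,0]]'
python3 -m pendant '[[85,-6,-11,0,0,0,0],[85,0,0,0,0,0,0],[85,0,0,10,0,0,0],[85,0,0,20,0,0,0],[85,0,0,20,0,0,0],[85,0,0,20,0,0,0],[85,0,0,10,0,0,0],[85,0,0,0,0,0,0]]'
python3 - <<'E'
from h import *
from scipy.optimize import least_squares
print(pose()[0],yaw())
c=cal('wrist');im=optics.capture('wrist')[:,:,::-1];cv2.imwrite('pics/w5.png',im);a=im.astype(int)
m=((a[...,2]-a[...,0]>22)&(a[...,2]>85)&(a[...,2]<220)&(a[...,2]-a[...,1]<45)&(a[...,1]-a[...,0]<40)).astype(np.uint8)
m=cv2.morphologyEx(m,cv2.MORPH_OPEN,np.ones((5,5),np.uint8))
for q in sorted(cv2.findContours(m,0,1)[0],key=cv2.contourArea)[-2:]:
    q=q[:,0].astype(float);print(q.min(0),q.max(0),plane(c,(q.min(0)+q.max(0))/2,.037))
print(proj(c,[[.5535,-.011,.037]]))
E
```

```text
time: 21.3
position: [0.5498, -0.0021, 0.4007]
tcp_rot: [-0.001, 0.2, 0.98, -0.001]
wrist_force: [0.5, 0.2, -0.7]
finger_gap: 0.085
grip_force: 0.0
time: 21.97
position: [0.55, -0.0094, 0.3184]
tcp_rot: [-0.004, 0.198, 0.98, 0.0]
wrist_force: [-0.3, -0.3, 0.0]
finger_gap: 0.085
grip_force: 0.0
[ 0.55002886 -0.0093722   0.31840837] 157.16758058682709
[231. 169.] [288. 224.] [ 0.55426928 -0.0124295   0.037     ]
[[260.74400693 195.03786769]]
```

```bash

python3 -m pendant '[[85,-4.7,-0.8,10,0,0,0],[85,0,0,20,0,0,0],[85,0,0,25,0,0,0],[85,0,0,25,0,0,0],[85,0,0,20,0,0,0],[85,0,0,15,0,0,0],[85,0,0,10,0,0,0],[85,0,0,4,0,0,0]]'
python3 -m pendant '[[85,0,0,1,0,0,0],[85,0,0,0,0,0,0],[85,0,0,0,0,0,0],[85,0,0,0,0,0,0],[85,0,0,0,0,0,0],[85,0,0,0,0,0,0],[85,0,0,0,0,0,0],[85,0,0,0,0,0,0]]'
python3 -c "from h import *;print(pose()[0],shift([.554,-.012,.033]),sensors.get_obs()['wrist_force'])"
```

```text
time: 22.68
position: [0.5554, -0.0134, 0.1924]
tcp_rot: [-0.001, 0.199, 0.98, 0.0]
wrist_force: [-0.5, 0.4, -0.2]
finger_gap: 0.085
grip_force: 0.0
time: 23.35
position: [0.5555, -0.0135, 0.1928]
tcp_rot: [0.0, 0.199, 0.98, 0.0]
wrist_force: [0.3, -0.5, -1.1]
finger_gap: 0.0849
grip_force: 0.0
[ 0.5555341  -0.01348972  0.19278653] [2.  0.7 4.8] [ 0.34165221 -0.54621071 -1.12446444]
```

```bash

python3 -m pendant '[[85,1.5,0.7,2,0,0,0],[85,0,0,2,0,0,0],[85,0,0,1,0,0,0],[85,0,0,0,0,0,0],[30,0,0,0,0,0,0],[30,0,0,0,0,0,0],[30,0,0,0,0,0,0],[30,0,0,0,0,0,0]]'
python3 -m pendant '[[30,0,0,0,0,0,0],[30,0,0,0,0,0,0],[30,0,0,0,0,0,0],[30,0,0,0,0,0,0],[30,0,0,0,0,0,0],[30,0,0,0,0,0,0],[30,0,0,0,0,0,0],[30,0,0,0,0,0,0]]'
```

```text
time: 24.02
position: [0.5545, -0.0122, 0.1879]
tcp_rot: [0.0, 0.199, 0.98, 0.0]
wrist_force: [-1.0, -0.7, 1.1]
finger_gap: 0.0529
grip_force: 55.3
time: 24.68
position: [0.5544, -0.0122, 0.1876]
tcp_rot: [-0.0, 0.199, 0.98, 0.0]
wrist_force: [-0.9, 0.8, 1.3]
finger_gap: 0.0526
grip_force: 55.4
```

```bash

python3 -m pendant '[[30,0,0,-5,0,0,0],[30,0,0,-12,0,0,0],[30,0,0,-18,0,0,0],[30,0,0,-20,0,0,0],[30,0,0,-20,0,0,0],[30,0,0,-15,0,0,0],[30,0,0,-8,0,0,0],[30,0,0,0,0,0,0]]'
python3 -m pendant '[[30,-2,-10,0,0,0,0],[30,-5,-20,0,0,0,0],[30,-7,-30,0,0,0,0],[30,-7,-30,0,0,0,0],[30,-7,-30,0,0,0,0],[30,-7,-30,0,0,0,0],[30,-7,-30,0,0,0,0],[30,-7,-30,0,0,0,0]]'
python3 -m pendant '[[30,-7,-30,0,0,0,0],[30,-7,-30,0,0,0,0],[30,-6,-22,0,0,0,0],[30,-4,-14,0,0,0,0],[30,-2,-6,0,0,0,0],[30,0,0,0,0,0,-0.1],[30,0,0,0,0,0,-0.1],[30,0,0,0,0,0,-0.1]]'
python3 -m pendant '[[30,0,0,0,0,0,-0.1],[30,0,0,0,0,0,-0.1],[30,0,0,0,0,0,-0.04],[30,0,0,0,0,0,0],[30,0,0,0,0,0,0],[30,0,0,0,0,0,0],[30,0,0,0,0,0,0],[30,0,0,0,0,0,0]]'
python3 - <<'E'
from h import *
print(pose()[0],yaw())
c=cal('wrist');np.savez('pics/w6c.npz',*c)
im=optics.capture('wrist')[:,:,::-1];np.save('pics/w6.npy',im);cv2.imwrite('pics/w6.png',cv2.resize(im,(768,576)))
E
```

```text
time: 25.35
position: [0.5554, -0.0125, 0.2889]
tcp_rot: [0.003, 0.199, 0.98, 0.0]
wrist_force: [-0.1, -0.3, -1.0]
finger_gap: 0.0528
grip_force: 55.8
time: 26.02
position: [0.5161, -0.2265, 0.2834]
tcp_rot: [-0.002, 0.199, 0.98, 0.001]
wrist_force: [1.1, -0.1, -1.4]
finger_gap: 0.0527
grip_force: 55.8
time: 26.68
position: [0.5016, -0.3281, 0.2844]
tcp_rot: [-0.001, 0.048, 0.999, 0.001]
wrist_force: [-1.6, 0.2, -0.2]
finger_gap: 0.053
grip_force: 55.9
time: 27.35
position: [0.5018, -0.3287, 0.2853]
tcp_rot: [-0.0, -0.07, 0.998, 0.0]
wrist_force: [-0.9, 0.3, -0.6]
finger_gap: 0.0526
grip_force: 55.9
[ 0.50177929 -0.32866297  0.28532288] -172.02899141421364
```

View pics/w6.png

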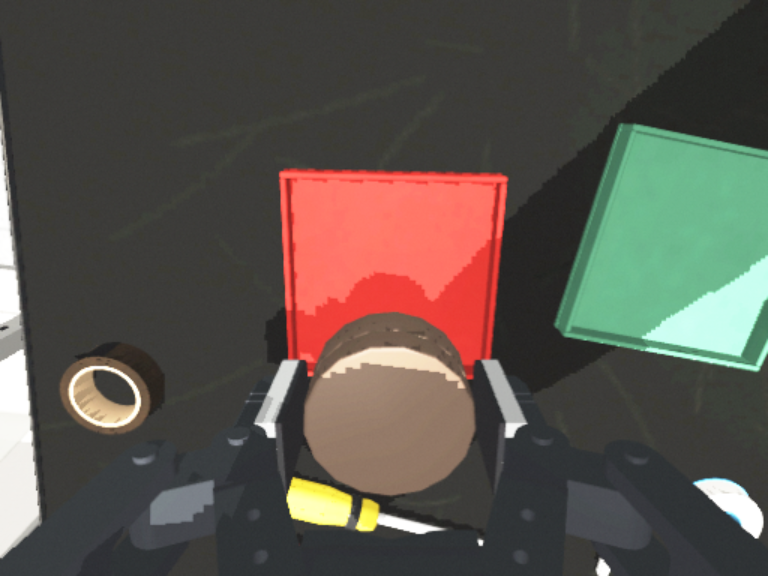

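The red tray is squarely aligned with the tool. Its far rim corners are at (281,171) and (507,174); its centre follows from them. All ten views are used, so the rest is checked by numbers.

```bash
python3 - <<'E'
from h import *
z=np.load('pics/w6c.npz');c=[z[k] for k in z]
a,b=[plane(c,(u/1.5,v/1.5),.016) for u,v in [(281,171),(507,174)]]
e=b-a;print(np.linalg.norm(e),np.degrees(np.arctan2(e[1],e[0])))
x=pose()[1][:,0];n=np.array([e[1],-e[0],0])/np.linalg.norm(e);n*=np.sign(-n@x)
ct=(a+b)/2+n*.055;print(ct,shift([ct[0],ct[1],.03]))
l,r=[plane(c,(u/1.5,v/1.5),.003) for u,v in [(296,357),(491,357)]];print((l+r)/2)
print('pad in tray top px check',proj(c,[[ct[0],ct[1],.003]])*1.5)
E
```

```text
0.10851630980381057 97.19473464851794
[ 0.49727262 -0.32763674  0.016     ] [  4.3   1.6 100.4]
[ 0.54612147 -0.31999764  0.003     ]
pad in tray top px check [[392.26183748 274.30690921]]
```

```bash

python3 -m pendant '[[30,4.3,1.6,8,0,0,0],[30,0,0,16,0,0,0],[30,0,0,20,0,0,0],[30,0,0,20,0,0,0],[30,0,0,18,0,0,0],[30,0,0,12,0,0,0],[30,0,0,8,0,0,0],[30,0,0,3,0,0,0]]'
python3 -m pendant '[[30,0,0,0.5,0,0,0],[30,0,0,0.5,0,0,0],[30,0,0,0.5,0,0,0],[30,0,0,0,0,0,0],[30,0,0,0,0,0,0],[30,0,0,0,0,0,0],[30,0,0,0,0,0,0],[30,0,0,0,0,0,0]]'
```

```text
time: 28.07
position: [0.4968, -0.3274, 0.1788]
tcp_rot: [-0.001, -0.07, 0.998, 0.001]
wrist_force: [-0.8, -0.3, -0.8]
finger_gap: 0.0527
grip_force: 55.8
time: 28.73
position: [0.4973, -0.3279, 0.1791]
tcp_rot: [0.0, -0.07, 0.998, 0.0]
wrist_force: [0.3, -0.4, -1.1]
finger_gap: 0.053
grip_force: 55.8
```

```bash

python3 -m pendant '[[30,0,0,0.6,0,0,0],[30,0,0,0.6,0,0,0],[30,0,0,0.6,0,0,0],[30,0,0,0.5,0,0,0],[30,0,0,0,0,0,0],[30,0,0,0,0,0,0],[30,0,0,0,0,0,0],[30,0,0,0,0,0,0]]'
```

```text
time: 29.4
position: [0.4973, -0.3279, 0.1768]
tcp_rot: [-0.0, -0.07, 0.998, 0.0]
wrist_force: [-0.6, 0.1, 1.0]
finger_gap: 0.0528
grip_force: 55.9
```

Light contact with the floor, so I release narrowly and rise.

```bash

python3 -m pendant '[[62,0,0,0,0,0,0],[62,0,0,0,0,0,0],[62,0,0,0,0,0,0],[62,0,0,0,0,0,0],[62,0,0,0,0,0,0],[62,0,0,0,0,0,0],[62,0,0,0,0,0,0],[62,0,0,0,0,0,0]]'
python3 -m pendant '[[62,0,0,-4,0,0,0],[62,0,0,-10,0,0,0],[62,0,0,-20,0,0,0],[62,0,0,-25,0,0,0],[62,0,0,-25,0,0,0],[62,0,0,-20,0,0,0],[62,0,0,-10,0,0,0],[62,0,0,0,0,0,0]]'
python3 -m pendant '[[62,0,0,0,0,0,0],[62,0,0,0,0,0,0],[62,0,0,0,0,0,0],[62,0,0,0,0,0,0],[62,0,0,0,0,0,0],[62,0,0,0,0,0,0],[62,0,0,0,0,0,0],[62,0,0,0,0,0,0]]'
python3 - <<'E'
from h import *
c=cal('wrist');a=optics.capture('wrist')[:,:,::-1].astype(int)
m=((a[...,2]-a[...,0]>15)&(a[...,2]>60)&(a[...,2]<220)&(a[...,2]-a[...,1]<50)&(a[...,1]-a[...,0]<40)).astype(np.uint8)
m=cv2.morphologyEx(m,cv2.MORPH_OPEN,np.ones((5,5),np.uint8))
for q in sorted(cv2.findContours(m,0,1)[0],key=cv2.contourArea)[-3:]:
    q=q[:,0].astype(float);print(q.min(0),q.max(0),plane(c,(q.min(0)+q.max(0))/2,.026))
t=np.linspace(0,6.28,60);e=proj(c,np.c_[.4973+.025*np.cos(t),-.3279+.025*np.sin(t),0*t+.026]);print('expected flat top bbox',e.min(0),e.max(0))
E
```

```text
time: 30.07
position: [0.4972, -0.3278, 0.1766]
tcp_rot: [-0.0, -0.07, 0.998, 0.0]
wrist_force: [-0.9, 0.3, -0.1]
finger_gap: 0.0622
grip_force: 0.0
time: 30.73
position: [0.4982, -0.3287, 0.2951]
tcp_rot: [0.003, -0.07, 0.998, -0.002]
wrist_force: [0.5, -0.6, 0.8]
finger_gap: 0.0617
grip_force: 0.0
time: 31.4
position: [0.4972, -0.3279, 0.2904]
tcp_rot: [-0.0, -0.07, 0.998, 0.0]
wrist_force: [-0.2, -0.2, 0.3]
finger_gap: 0.0623
grip_force: 0.0
[241. 158.] [276. 168.] [ 0.47246595 -0.33206274  0.026     ]
[ 43. 240.] [ 85. 271.] [ 0.56998507 -0.47698026  0.026     ]
[232. 197.] [286. 224.] [ 0.50978383 -0.32650017  0.026     ]
expected flat top bbox [226.67668023 163.23199153] [292.17403105 225.20222637]
```

```bash
python3 -c "from rig import ticket;print(ticket.job_done())"
```

```text
the job is handed in; nothing more can be done
None
```

I pressed the tester on the button at about 12 N for over a second and the red hand stopped at about 32, so I stood the tester back in its cradle, laid the button in the red tray and handed the job in; no verdict came back, and the button's final lie was checked only by numbers from the wrist camera.

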